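# Scan the screw canister and set the reading dial

### The arm

A 7-joint arm with a two-finger parallel gripper is mounted at the origin on the work surface. World frame = base frame: x ahead of the robot, y to its left, z up, the work surface at z = 0. Lengths are in m, angles in rad, forces in N, time in s.
With the tool pointing down it reaches from about 0.35 to 0.9 m from the base axis. Payload 8.1 kg.
Tool frame: the origin (TCP) lies at the very end of the fingers, on their centre line; the grasp point (between the pads) lies 19 mm behind it; z points along the fingers, x is the direction in which the jaws open and shut, and the axes are right-handed (so a half turn about z gives the same grasp; the last joint's range is limited). The gripper opens to 92 mm and grips with 3 to 60 N. Pads are 19 mm wide; open, the fingers measure 130 mm over their backs; the gripper's body (75 mm by 190 mm) begins 47 mm behind the grasp point.
Start: joints at [1.103, 0.434, 0.025, 1.573, -0.012, 1.134, -0.075], TCP at [0.223, -0.584, 0.227] pointing down, gripper open.
Joint ranges: [-2.62, 2.62], [-0.44, 2.09], [-1.27, 1.32], [0.08, 2.57], [-1.32, 4.46], [0.12, 2], [-2.74, 2.74]. Speed limits (rad/s): [2.22, 2.22, 3.01, 3.01, 3.14, 3.14, 3.14].

### API

Orientations are given as a rotation vector (axis times angle).
In Python, from cell import status, viewer, arm gives the robot as it stands.
- The arm moves only by the tool jog_arm, never from a script. Its argument "commands" is text: rows parted by semicolons, each of 7 numbers parted by spaces: the closure, from -1 (fully open) to 1 (shut), then the shift along the world's x, y, z normalised to -1 to 1, where 1 is 0.3 m, then the turn, a rotation vector about the world's x, y, z normalised to -1 to 1, where 1 is 2 pi rad. In form: jaw dx dy dz wx wy wz; .... A call has exactly 5 rows; each row shifts and turns the commanded pose from where the row before left it; what a row does not reach is not made up. A row lasts 1/10 s, in which the tool goes at most 50 mm and 8.59 degrees, less where a joint would pass 70% of its speed; a pose out of reach is approached as far as the arm can. A call with a number of a shift or a turn outside -1 to 1 is refused whole. A call with a gripper value outside its range is refused whole. The fingers move at their own pace and stop on an object; "force" is the grip in N (left out, the last holds). Time passes only in rows, so rows that do not move let the fingers close, or fill a call up. It gives the time, the measured TCP pose, the force and the opening at its end, in the units of the state.
- status.observe(): the state, without advancing time (a new reading comes with each control period).
- viewer.get_image(name): name is "scene" or "side" or "wrist"; returns a dict with "pixels" (480x640x3 uint8, red, green, blue), "z_map" (480x640 float32, m along the optical axis (not along the pixel's ray), 0 where there is no reading), "camera_matrix" (3x3 intrinsics, pixels), "R" (3x3) and "t" (3): a world point X has camera coordinates R X + t. Camera axes: x right, y down, z forward; pixel columns grow to the right and rows downward; lengths in m; the calibration is good to about 2 mm. The wrist camera is an equidistant fisheye: a pixel r from the principal point sees the ray r / f radians off the axis. A picture is of the moment at which its call begins.
- arm.sign_off(): hands the job in, once; it reports no verdict.
The state is a dict: "clock": time; "joints": joint angles; "dq": joint speeds; "joint_efforts": joint torques, N m; "position": TCP position; "ee_rot": TCP orientation; "force": force on the tool from outside, world axes, zero at the start; "ft_torque": the same for the moment, N m; "width": opening from 0.0 (shut) to 1.0 (fully open).
Only numpy, scipy, OpenCV 4.12 (cv2) and the standard library are available. Lean on these libraries where they do the work, as an engineer would, in place of code of your own. Each camera call takes 0.05 s, during which the arm holds its last target. There are 200 camera calls.

### The job

Book in the canister of binding screws: stand it upright on the middle of the round pad in front of the scanner, turned so that its barcode patch squarely faces the scanner's window, and let go. Then turn the reading dial until its white pointer lines up with the red index mark. Do not tip the canister over, and leave the other things on the bench where they lie.

Things in the scene. Friction and masses are not known exactly. Their poses are not given: they have to be found in the camera images.
- canister: Blue plastic canister with a black lid, an upright cylinder 56 mm in diameter and 110 mm high, about 0.3 kg. Origin at the centre of its underside, z up along its axis; x points out through the middle of the barcode patch on its side. A yellow stripe on the lid runs from its centre to the side with the patch.
- code (a point): Middle of the white and black striped barcode patch (28 mm wide, 50 mm high) on the canister's side: 28 mm from its axis along its x, 50 mm above its underside.
- scanner: Fixed stock scanner. Origin on the bench under the centre of its round black rubber pad (90 mm in diameter, 4 mm high, so the canister stands 4 mm above the bench). Its x points horizontally from the pad centre to the grey scanner block, whose front face is 100 mm from the pad centre; the block is 60 mm deep along x, 100 mm wide along y and 120 mm high.
- window (a point): Middle of the dark red scanner window, on the face of the block that looks at the pad: 97 mm from the pad centre along the scanner's x, 60 mm above the bench.
- pod: Fixed grey pod 120 x 120 x 40 mm that carries the reading dial: an aluminium disc 76 mm in diameter whose top is 52 mm above the bench, and on it a black upright grip bar 72 mm long, 16 mm wide and 30 mm high (top 82 mm above the bench), centred on the vertical turning axis. Origin on that axis, at the bench.
- dial_grip (a point): On the turning axis of the dial, 75 mm above the bench, at the height to grip the bar across its width. Its x points along the bar to the end with the white pointer. The dial turns both ways and stays where it is left.
- dial_pointer (a point): Point on the dial's pointer direction (the end of the grip bar with the white stripe and white end face), 45 mm from the turning axis, 43 mm above the bench; it turns with the dial.
- index_mark (a point): Red index mark on the black ring around the dial, 45 mm from the dial's turning axis, 43 mm above the bench; it differs from day to day, 0.45 to 1.5 rad anticlockwise (seen from above) from the pointer at the start, and does not move.
- toe_piece: Bystander: scratched silver ski binding toe piece, 95 x 75 x 42 mm, lying loose; origin at the centre of its underside.
- brake_a: Bystander: black plastic ski brake, 115 x 96 x 18 mm, lying loose; origin at its underside.
- brake_b: Bystander: a second black plastic ski brake, 115 x 96 x 18 mm, lying loose; origin at its underside.
- screwdriver: Bystander: yellow handled screwdriver, about 200 mm long, lying loose; origin at its underside, x along it to the tip.
- dial (a joint): Turn of the reading dial in rad, positive anticlockwise from above; free from -1.2 to 1.8.
Things that resemble listed ones, but are neither listed nor needed, are in the scene too. What is shaped like the canister but brown, purple or turquoise is not meant.

How it is judged:
On the way, in this order (a step that is already met when the one before it is completed fails the run):
1. the canister stands released on the pad with its barcode facing the scanner window (horizontal distance between canister and scanner below 0.015 m and z of canister in the frame of scanner below 0.008 m and angle between canister's own z axis and vertical below 0.08 rad and angle between the x axis of canister and the x axis of scanner, either way round below 0.21 rad and horizontal distance between code and window below 0.095 m and contact force between the fingers and canister below 0.1 N and linear speed of canister below 0.02 m/s), for 0.3 s.
2. then the dial's pointer is turned to the red index mark (horizontal distance between dial_pointer and index_mark below 0.008 m), for 0.2 s.
At the end, for the whole second after the job is handed in: The canister stands upright and at rest on the pad, within 15 mm of its centre, released, its barcode facing the scanner window within 0.21 rad (12 degrees); the dial is at rest with its pointer within 8 mm of the red index mark measured at 45 mm radius (about 10 degrees) (all of step 1 and horizontal distance between dial_pointer and index_mark below 0.008 m and velocity of joint dial between -0.05 and 0.05 rad/s); the robot touches nothing.
It fails at once if the canister is tipped by more than 0.6 rad (angle between canister's own z axis and vertical above 0.6 rad).
It fails at once if a bystander (toe piece: toe_piece) is moved by more than 30 mm (distance of toe_piece from where it was at the start of the episode above 0.03 m).
It fails at once if a bystander (brake: brake_a) is moved by more than 30 mm (distance of brake_a from where it was at the start of the episode above 0.03 m).
It fails at once if a bystander (brake: brake_b) is moved by more than 30 mm (distance of brake_b from where it was at the start of the episode above 0.03 m).
It fails at once if a bystander (screwdriver: screwdriver) is moved by more than 30 mm (distance of screwdriver from where it was at the start of the episode above 0.03 m).
It also fails if it takes over 54 s, if anything falls off the work surface, if the arm or the gripper's body presses on something with over 40 N, if the wrist force passes 120 N, or if a joint passes its speed limit or range.

## Working session

There is one attempt and no reset: what is moved stays moved. The work goes in short steps, Python scripts to look and compute and a tool call to move; the robot and the scene stay as the last step left them, time stands still between calls to the robot, and variables do not carry over. Pictures are saved under pics/ and viewed, about 8 in all and at most 12, crops included, and the job is handed in when it is done.

Besides the shell and the picture viewer there is one more tool, called after "Request:" as a command line: name --argument value ..., lists and objects as JSON in quotes. jog_arm: Moves the arm, as the interface text tells. Scaled input: -1 to 1 covers 0.3 m each way for a shift and 2 pi rad each way for a turn. Its arguments: {"type":"object","properties":{"commands":{"type":"string"},"force":{"type":"number"}},"required":["commands"]}

```bash
mkdir -p pics; cat > h.py <<'E'
import numpy as np, cv2
from cell import status, viewer, arm
def grab(n):
    d=viewer.get_image(n); np.savez(f'/tmp/{n}.npz',**d); return d
def load(n): return dict(np.load(f'/tmp/{n}.npz'))
def cloud(d):
    K=d['camera_matrix'];z=d['z_map'];v,u=np.mgrid[0:480,0:640]
    c=np.stack([(u-K[0,2])/K[0,0]*z,(v-K[1,2])/K[1,1]*z,z],-1)
    return (c-d['t'])@d['R']
def save(p,name): cv2.imwrite('pics/'+name,cv2.cvtColor(p,cv2.COLOR_RGB2BGR))
E
python3 - <<'E'
from h import *
for n in('scene','side'):
    d=grab(n); save(d['pixels'],n+'0.png'); print(n,-d['R'].T@d['t'],d['camera_matrix'][0,0])
s=status.observe(); print(s)
E
```

```text
scene [ 1.29327016 -0.02476467  0.69454068] 533.7257550491294
side [ 0.38830081 -0.88248427  0.58106754] 573.9807629821239
{'clock': 0.1, 'joints': array([ 1.1034074 ,  0.43517661,  0.02497122,  1.57396682, -0.01162057,
        1.13395784, -0.07512673]), 'dq': array([ 0.00306664, -0.00055536, -0.0002201 , -0.00106153, -0.00025597,
       -0.00028449,  0.00090246]), 'joint_efforts': array([ 2.83822221e-03, -6.69133902e+01,  9.87778567e-01, -3.15149581e+01,
       -6.05756859e-02,  3.74407461e-02,  3.61303682e-05]), 'position': array([ 0.22277927, -0.58349252,  0.22602411]), 'ee_rot': array([-2.58687378e+00,  1.78140110e+00,  1.85262872e-03]), 'force': array([ 0.04382516,  0.09045767, -0.05499073]), 'ft_torque': array([-0.00349328,  0.03961611,  0.0508974 ]), 'width': 0.998268711371009}
```

View pics/scene0.png

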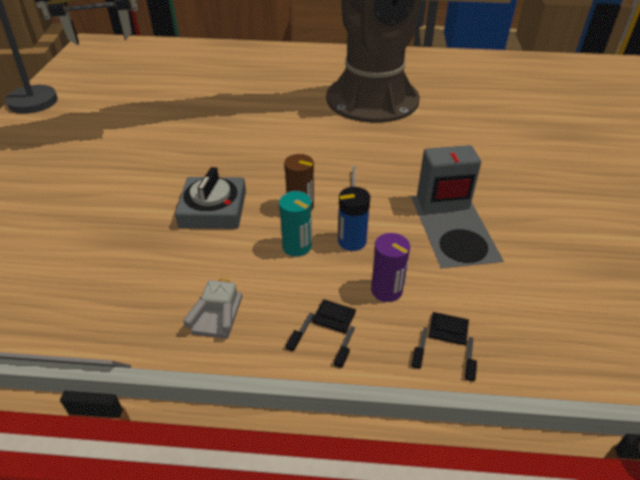

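View pics/side0.png

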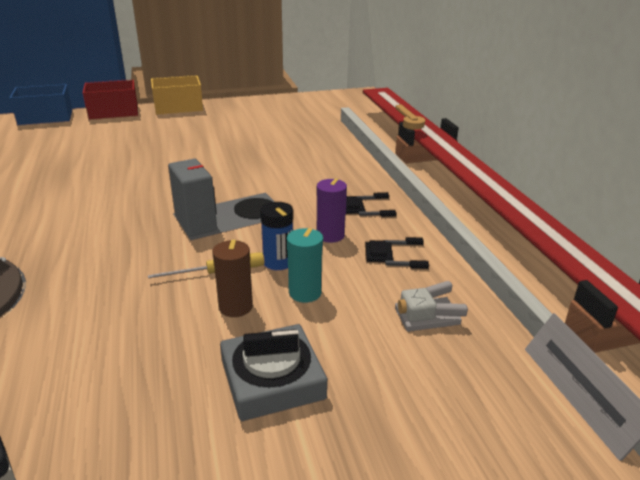

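Candidates (scene px): blue with black lid (353,218), brown (300,180), teal (296,222), purple (390,267). By the description I choose the blue one at (353,218), which is (278,236) in side. The pad is at (463,246), the scanner window at (453,188) and the dial at (210,190) in scene.

```bash
cat > m.py <<'E'
from h import *
for n in('scene','side'):
    d=load(n);P=cloud(d);p=d['pixels'].astype(int);hsv=cv2.cvtColor(d['pixels'],cv2.COLOR_RGB2HSV).astype(int)
    H,S,V=hsv[...,0],hsv[...,1],hsv[...,2];X,Y,Z=P[...,0],P[...,1],P[...,2]
    ok=(d['z_map']>0)&(X>.2)&(X<.9)&(abs(Y)<.5)
    print('==',n)
    # connected comps of things at z~ lid height
    m=(ok&(Z>.1)&(Z<.135)).astype(np.uint8)
    k,l,st,c=cv2.connectedComponentsWithStats(m)
    for i in range(1,k):
        if st[i,4]<40: continue
        q=l==i; top=q&(Z>np.percentile(Z[q],95)-.004)
        (cx,cy),r=cv2.minEnclosingCircle(P[top][:,:2].astype(np.float32))
        ye=q&(H>18)&(H<32)&(S>150)&(V>110)
        yl=P[ye].mean(0) if ye.any() else None
        print(c[i].round(),st[i,4],'top c',np.round([cx,cy,r],4),'z',Z[top].mean().round(4),'rgb',p[q].mean(0).round(),'stripe',yl,ye.sum(), 'ang',np.arctan2(yl[1]-cy,yl[0]-cx) if yl is not None else '')
    red=ok&((H<6)|(H>174))&(S>160)&(V>60)
    k,l,st,c=cv2.connectedComponentsWithStats(red.astype(np.uint8))
    for i in range(1,k):
        if st[i,4]>4: print('red',c[i].round(),st[i,4],np.median(P[l==i],0).round(4))
    dark=ok&(V<70)&(Z<.012)&(Z>-.004)
    k,l,st,c=cv2.connectedComponentsWithStats(dark.astype(np.uint8))
    for i in range(1,k):
        if st[i,4]>150: 
            q=P[l==i]; (cx,cy),r=cv2.minEnclosingCircle(q[:,:2].astype(np.float32))
            print('dark',c[i].round(),st[i,4],q.mean(0).round(4),np.round([cx,cy,r],4))
    # dial
    D=ok&(Y<-.1)
    g=D&(Z>.075)&(Z<.09)&(X<.6)&(np.hypot(X-P[190,210,0] if n=='scene' else X-P[355,272,0],Y-(P[190,210,1] if n=='scene' else P[355,272,1]))<.08)
    q=P[g]; 
    if len(q): 
        rr=cv2.minAreaRect(q[:,:2].astype(np.float32)); w=g&(V>150); print('bar',g.sum(),rr,'white',w.sum(),P[w].mean(0) if w.any() else '')
E
python3 m.py
python3 - <<'E'
from h import *
a=load('scene')['pixels'];b=load('side')['pixels']
f=lambda x:cv2.resize(x,(400,300),interpolation=cv2.INTER_CUBIC)
save(np.vstack([np.hstack([f(a[180:255,310:410]),f(a[160:235,160:260])]),np.hstack([f(b[195:270,230:330]),f(b[320:410,210:330])])]),'c1.png')
E
```

```text
== scene
[451. 160.] 1377 top c [0.4266 0.1488 0.0544] z 0.1207 rgb [79. 76. 73.] stripe None 0 ang 
[298. 164.] 537 top c [ 0.4635 -0.1404  0.0302] z 0.1111 rgb [88. 57. 25.] stripe [ 0.46386707 -0.12627974  0.11143155] 56 ang 1.542467729590363
[354. 199.] 645 top c [ 0.5576 -0.0315  0.0297] z 0.1112 rgb [43. 37. 25.] stripe [ 0.55939343 -0.04386655  0.1119619 ] 49 ang -1.4246188369603117
[294. 204.] 676 top c [ 0.5807 -0.1332  0.0297] z 0.1111 rgb [ 31. 110.  95.] stripe [ 0.58616544 -0.12087769  0.1116894 ] 22 ang 1.152492359064921
[391. 247.] 848 top c [0.6744 0.0338 0.0297] z 0.1112 rgb [92. 50. 93.] stripe [0.68220348 0.04643596 0.11218908] 38 ang 1.0192928009682696
red [454. 157.] 32 [0.4347 0.1534 0.1221]
red [453. 188.] 401 [0.4577 0.1582 0.066 ]
red [227. 202.] 27 [ 0.5101 -0.2748  0.0429]
dark [434. 208.] 270 [0.4483 0.1322 0.0052] [0.4273 0.1452 0.0582]
dark [463. 246.] 1324 [0.5524 0.1792 0.0046] [0.5498 0.1814 0.0495]
dark [327. 326.] 616 [ 0.7656 -0.0608  0.0096] [ 0.7692 -0.0711  0.0653]
dark [450. 335.] 491 [0.7672 0.1338 0.0096] [0.768  0.136  0.0499]
bar 244 ((0.48
[... 639 characters left out ...]
65216  0.11050482] 8 ang 1.05672082031163
[231. 253.] 778 top c [ 0.4607 -0.1412  0.0296] z 0.1098 rgb [101.  68.  44.] stripe [ 0.46506626 -0.12767514  0.11072043] 40 ang 1.2612243736695188
dark [370. 207.] 368 [0.7846 0.1129 0.0077] [0.7884 0.1224 0.0629]
dark [250. 207.] 508 [0.5413 0.1816 0.0033] [0.552  0.1798 0.0481]
dark [202. 232.] 159 [0.4329 0.1025 0.0056] [0.4306 0.1135 0.031 ]
dark [396. 254.] 594 [ 0.7683 -0.0721  0.0081] [ 0.7742 -0.067   0.0655]
dark [282. 407.] 295 [ 0.4885 -0.3729  0.0087] [ 0.4898 -0.3719  0.0571]
bar 605 ((0.4868050515651703, -0.3145539164543152), (0.018603971228003502, 0.07222125679254532), 81.64813995361328) white 88 [ 0.50614284 -0.31490422  0.08226421]
```

View pics/c1.png

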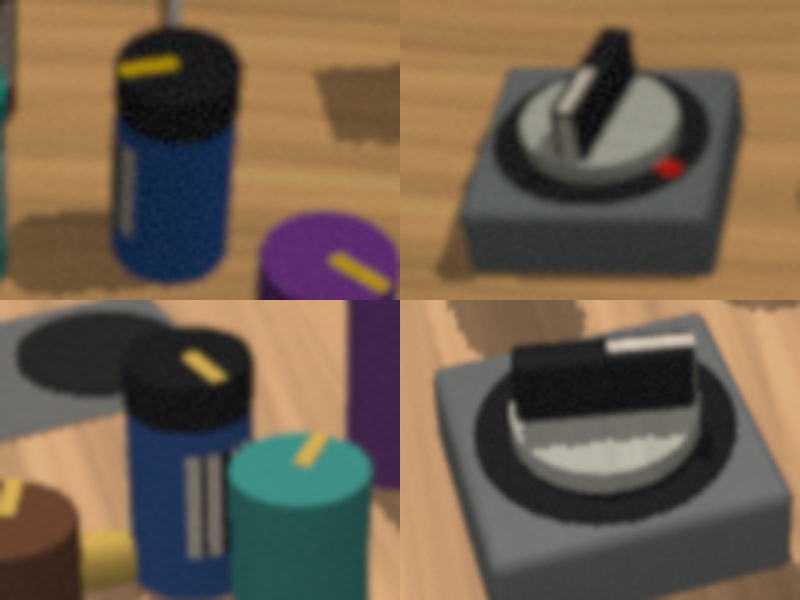

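The crop confirms the choice: a blue body with a black lid, stripe pointing at about -y, and the barcode on that side. The dial's white end points roughly +x, and the red mark is at about +60°. Next I approach above the canister with the jaw axis at -25°, between teal and purple.

Request:
jog_arm --commands "-1 0.056 0.092 0.008 0 0 0.006; -1 0.056 0.092 0.008 0 0 0.006; -1 0.056 0.092 0.008 0 0 0.006; -1 0.056 0.092 0 0 0 0.006; -1 0.056 0.092 0 0 0 0.006" --force 20

```text
clock: 0.6
position: [0.3073, -0.4445, 0.2337]
ee_rot: [-2.745, 1.528, 0.001]
force: [0.8, 0.1, 0.2]
width: 0.998
```

Request:
jog_arm --commands "-1 0.056 0.092 0 0 0 0.006; -1 0.056 0.092 0 0 0 0.006; -1 0.056 0.092 0 0 0 0.006; -1 0.056 0.092 0 0 0 0.006; -1 0.056 0.092 0 0 0 0.006"

```text
clock: 1.1
position: [0.3912, -0.3066, 0.2337]
ee_rot: [-2.876, 1.263, 0.001]
force: [-0.4, 0.1, 0.3]
width: 0.999
```

Request:
jog_arm --commands "-1 0.056 0.092 0 0 0 0.006; -1 0.056 0.092 0 0 0 0.006; -1 0.056 0.092 0 0 0 0.006; -1 0.056 0.092 0 0 0 0.006; -1 0.056 0.092 0 0 0 0.006"

```text
clock: 1.6
position: [0.4752, -0.1687, 0.2337]
ee_rot: [2.982, -0.987, -0.001]
force: [-0.2, -0.0, -0.0]
width: 0.999
```

Request:
jog_arm --commands "-1 0.056 0.092 0 0 0 0.006; -1 0.056 0.092 0 0 0 0.006; -1 0.056 0.092 0 0 0 0.006; -1 0.056 0.092 0 0 0 0.006; -1 0 0 0 0 0 0"

```text
clock: 2.1
position: [0.5437, -0.0544, 0.2337]
ee_rot: [-3.048, 0.75, 0.0]
force: [-0.2, 0.5, 0.4]
width: 1.003
```

```bash
python3 - <<'E'
from h import *
d=grab('wrist'); save(d['pixels'],'w1.png'); print(d['camera_matrix'],-d['R'].T@d['t'])
for n in('scene','side'):
    d=load(n);P=cloud(d);X,Y,Z=[P[...,i] for i in range(3)]
    hsv=cv2.cvtColor(d['pixels'],cv2.COLOR_RGB2HSV).astype(int)
    q=(hsv[...,0]>17)&(hsv[...,0]<33)&(hsv[...,1]>110)&(hsv[...,2]>70)&(Z>.1)&(np.hypot(X-.556,Y+.0315)<.033)
    a=P[q][:,:2]; v=np.linalg.svd(a-a.mean(0))[2][0]; print(n,'stripe pca',np.arctan2(v[1],v[0]),a.mean(0),len(a))
    # block top & front
    t=(Z>.113)&(Z<.13)&(Y>.08)&(X<.5)&(X>.35)
    print('block rect',cv2.minAreaRect(P[t][:,:2].astype(np.float32)))
    f=(Z>.02)&(Z<.105)&(Y>.1)&(Y<.2)&(X>.42)&(X<.48); a=P[f][:,:2]
    if n=='scene': v=np.linalg.svd(a-np.median(a,0),full_matrices=False)[2][1]; print('front normal',np.arctan2(v[1],v[0]),len(a))
E
```

```text
[[371.64829954   0.         320.40810271]
 [  0.         371.64829954 243.27910205]
 [  0.           0.           1.        ]] [0.58093691 0.01482951 0.39232438]
scene stripe pca -1.1578469431245253 [ 0.55906249 -0.04352652] 79
block rect ((0.426785945892334, 0.1494860053062439), (0.062395885586738586, 0.10032614320516586), 13.133468627929688)
front normal -3.0450306704294405 1843
side stripe pca -1.3694598004792733 [ 0.56007907 -0.04168702] 64
block rect ((0.4436851143836975, 0.7117409706115723), (0.14924758672714233, 1.234340786933899), 1.7967652082443237)
```

View pics/w1.png

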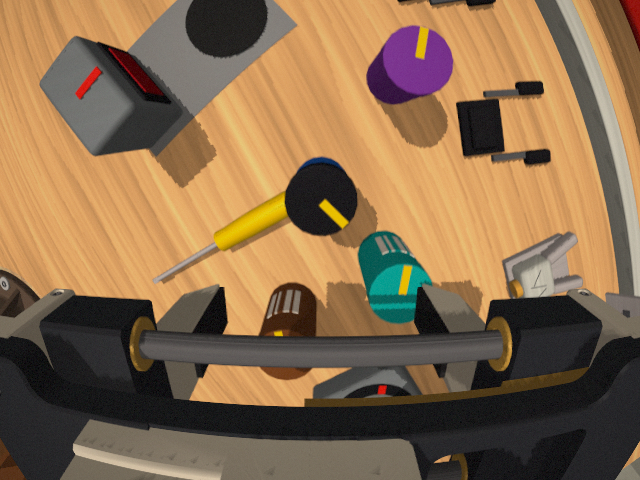

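The wrist view shows the black lid at (321,200) with its stripe towards (345,225). The pad is at (227,22), and the block's red top mark runs (78,97)–(102,70). The screwdriver handle lies close beside the canister, and the fingers will stay above it.

```bash
cat >> h.py <<'E'
def wplane(d,uv,z):
    K=d['camera_matrix'];uv=np.atleast_2d(uv).astype(float)
    q=(uv-K[:2,2])/K[0,0]; r=np.linalg.norm(q,axis=1,keepdims=True)
    ray=np.hstack([q/np.maximum(r,1e-9)*np.sin(r),np.cos(r)])@d['R']
    c=-d['R'].T@d['t']; return (c+ray*((z-c[2])/ray[:,2])[:,None])[:,:2]
def circ(xy): (x,y),r=cv2.minEnclosingCircle(xy.astype(np.float32)); return np.array([x,y,r])
def ell(d,m,z):
    cs=max(cv2.findContours(m.astype(np.uint8),0,1)[0],key=cv2.contourArea)[:,0]
    a=wplane(d,cs,z); A=np.c_[2*a,np.ones(len(a))]; s=np.linalg.lstsq(A,(a**2).sum(1),rcond=None)[0]
    return s[0],s[1],np.sqrt(s[2]+s[0]**2+s[1]**2)
E
python3 - <<'E'
from h import *
d=load('wrist');p=d['pixels'];hsv=cv2.cvtColor(p,cv2.COLOR_RGB2HSV).astype(int);H,S,V=[hsv[...,i] for i in range(3)]
v,u=np.mgrid[0:480,0:640]
lidr=np.hypot(u-321,v-200)<37
ye=lidr&(H>20)&(H<33)&(S>120)&(V>110)
lid=lidr&((V<55)&(S<140)|ye)
print('lid',ell(d,cv2.morphologyEx(lid.astype(np.uint8),cv2.MORPH_OPEN,np.ones((5,5))),.11))
a=wplane(d,np.c_[u[ye],v[ye]],.11);w=np.linalg.svd(a-a.mean(0))[2][0];print('stripe',a.mean(0),np.arctan2(w[1],w[0]),len(a))
pad=(V<50)&(np.hypot(u-227,v-18)<46)&(S<120)
print('pad',ell(d,pad[:, :],.004))
rd=(u<110)&(v<110)&(v>60)&(u>70)&(S>170)&(V>150)&((H<6)|(H>174))
a=wplane(d,np.c_[u[rd],v[rd]],.12);w=np.linalg.svd(a-a.mean(0))[2][0];print('redline',a.mean(0),np.arctan2(w[1],w[0]),len(a))
print('block top edge',wplane(d,[[78,37],[41,85],[98,155],[130,43],[182,101]],.12))
print('plate corners',wplane(d,[[155,154],[297,26]],.002))
print('jaw',status.observe()['ee_rot'])
E
```

```text
lid (np.float64(0.5575884014880883), np.float64(-0.029545780251175324), np.float64(0.027331865625201374))
stripe [ 0.56088148 -0.04386912] -1.123412205040192 348
pad (np.float64(0.5486135104307628), np.float64(0.172667801757399), np.float64(0.03982971969059238))
redline [0.43666135 0.15353393] -2.9106623841159003 256
block top edge [[0.44580422 0.19697014]
 [0.39135252 0.1858088 ]
 [0.41531898 0.09407911]
 [0.48592762 0.15754962]
 [0.50208955 0.08905095]]
plate corners [[0.41076499 0.08757713]
 [0.61337444 0.12993564]]
jaw [-3.04843136e+00  7.55373929e-01  1.18027630e-03]
```

```bash
python3 - <<'E'
from h import *
def fit(a):
    s=np.linalg.lstsq(np.c_[2*a,np.ones(len(a))],(a**2).sum(1),rcond=None)[0]; return np.round([s[0],s[1],np.sqrt(s[2]+s[0]**2+s[1]**2)],4)
for n,c,R in(('scene',(463,246),34),('side',(258,207),30)):
    d=load(n);K=d['camera_matrix'];hsv=cv2.cvtColor(d['pixels'],cv2.COLOR_RGB2HSV).astype(int);V=hsv[...,2]
    v,u=np.mgrid[0:480,0:640];m=((V<62)&(np.hypot(u-c[0],v-c[1])<R)).astype(np.uint8)
    cs=max(cv2.findContours(m,0,1)[0],key=cv2.contourArea)[:,0]; e=cv2.fitEllipse(cs)
    def pl(uv,z):
        r=np.c_[(uv-K[:2,2])/K[0,0],np.ones(len(uv))]@d['R'];o=-d['R'].T@d['t'];return (o+r*((z-o[2])/r[:,2])[:,None])[:,:2]
    a=pl(cs.astype(float),.004);print(n,e,fit(a),circ(a))
d=load('wrist');hsv=cv2.cvtColor(d['pixels'],cv2.COLOR_RGB2HSV).astype(int);H,S,V=[hsv[...,i] for i in range(3)]
v,u=np.mgrid[0:480,0:640]
ye=(abs(u-334)<22)&(abs(v-213)<20)&(H>20)&(H<33)&(S>150)&(V>110)
k,l,st,c=cv2.connectedComponentsWithStats(ye.astype(np.uint8));i=1+st[1:,4].argmax();print(st[i],c[i])
a=wplane(d,np.c_[u[l==i],v[l==i]],.11)
print(cv2.minAreaRect((a*1000).astype(np.float32)));w=np.linalg.svd(a-a.mean(0))[2][0];print(np.arctan2(w[1],w[0]))
pm=(V<60)&(np.hypot(u-227,v-18)<46)
k,l,st,c=cv2.connectedComponentsWithStats(pm.astype(np.uint8));i=1+st[1:,4].argmax();print('pad',st[i])
cs=max(cv2.findContours((l==i).astype(np.uint8),0,1)[0],key=cv2.contourArea)[:,0]; cs=cs[cs[:,1]>2]; print(fit(wplane(d,cs,.004)))
E
```

```text
scene ((463.4053955078125, 245.6495361328125), (32.01527404785156, 48.41667556762695), 102.2337875366211) [0.5508 0.1792 0.0445] [0.55107355 0.17966712 0.04619896]
side ((262.91497802734375, 211.53759765625), (26.19860076904297, 53.24899673461914), 103.19249725341797) [0.5604 0.1561 0.054 ] [0.56119549 0.15040272 0.07223281]
[319 199  30  30 344] [333.38372093 213.51162791]
((561.322265625, -44.229026794433594), (7.7967939376831055, 26.88585090637207), 17.231443405151367)
-1.2519971489291004
pad [ 186    0   82   57 3867]
[0.5525 0.1783 0.0444]
```

Request:
jog_arm --commands "-1 0.045 0.08 0 0 0 0; -1 0 0 -0.1 0 0 0; -1 0 0 -0.13 0 0 0; -1 0 0 -0.13 0 0 0; -1 0 0 -0.08 0 0 0"

```text
clock: 2.65
position: [0.5535, -0.0372, 0.0991]
ee_rot: [3.045, -0.764, -0.005]
force: [-0.6, -0.2, 0.8]
width: 1.0
```

Request:
jog_arm --commands "-1 0 0 -0.08 0 0 0; -1 0 0 -0.025 0 0 0; -1 0 0 0 0 0 0; 0.5 0 0 0 0 0 0; 1 0 0 0 0 0 0"

```text
clock: 3.15
position: [0.5565, -0.0357, 0.0718]
ee_rot: [-3.047, 0.762, -0.003]
force: [-1.0, -0.2, 0.1]
width: 0.873
```

Request:
jog_arm --commands "1 0 0 0 0 0 0; 1 0 0 0 0 0 0; 1 0 0 0 0 0 0; 1 0 0 0 0 0 0; 1 0 0 0 0 0 0"

```text
clock: 3.65
position: [0.5557, -0.0353, 0.0707]
ee_rot: [-3.048, 0.761, -0.0]
force: [-2.3, 0.6, 3.7]
width: 0.607
```

Request:
jog_arm --commands "1 0 0 0.03 0 0 0; 1 0 0 0.07 0 0 0; 1 0 0 0.07 0 0 0; 1 0 0.06 0 0 0 -0.021; 1 0 0.06 0 0 0 -0.021"

```text
clock: 4.15
position: [0.556, 0.0001, 0.1224]
ee_rot: [-2.917, 1.166, -0.002]
force: [-0.1, -0.5, -3.3]
width: 0.613
```

Request:
jog_arm --commands "1 0 0.06 0 0 0 -0.021; 1 0 0.06 0 0 0 -0.021; 1 0 0.06 0 0 0 -0.021; 1 0 0.06 0 0 0 -0.021; 1 0 0.06 0 0 0 -0.021"

```text
clock: 4.65
position: [0.5553, 0.0912, 0.1216]
ee_rot: [2.383, -2.046, -0.001]
force: [0.1, 0.4, -2.5]
width: 0.607
```

Request:
jog_arm --commands "1 0 0.06 0 0 0 -0.021; 1 0 0.06 0 0 0 -0.021; 1 0 0.06 0 0 0 -0.021; 1 0 0.06 0 0 0 -0.021; 1 0 0 0 0 0 0"

```text
clock: 5.15
position: [0.555, 0.1661, 0.1216]
ee_rot: [-1.775, 2.591, 0.003]
force: [-0.1, 0.5, -2.9]
width: 0.605
```

Request:
jog_arm --commands "1 -0.012 0.025 0 0 0 -0.0158; 1 -0.013 0.026 0 0 0 -0.0158; 1 0 0 0 0 0 0; 1 0 0 0 0 0 0; 1 0 0 0 0 0 0"

```text
clock: 5.65
position: [0.5484, 0.1768, 0.1215]
ee_rot: [1.511, -2.754, 0.001]
force: [-0.2, 0.2, -3.5]
width: 0.61
```

```bash
python3 - <<'E'
from h import *
D={n:grab(n) for n in('scene','side','wrist')}
for n in('scene','side'):
    d=D[n];P=cloud(d);hsv=cv2.cvtColor(d['pixels'],cv2.COLOR_RGB2HSV).astype(int);X,Y,Z=[P[...,i] for i in range(3)]
    m=(hsv[...,0]>100)&(hsv[...,0]<125)&(hsv[...,1]>120)&(np.hypot(X-.552,Y-.179)<.06)&(Z>.03)
    a=P[m]; s=np.linalg.lstsq(np.c_[2*a[:,:2],np.ones(len(a))],(a[:,:2]**2).sum(1),rcond=None)[0]
    print(n,m.sum(),'c',s[:2],'r',np.sqrt(s[2]+s[0]**2+s[1]**2),'zmin',np.percentile(a[:,2],1))
    # fixed radius fit
    from scipy.optimize import least_squares
    print(least_squares(lambda c:np.hypot(*(a[:,:2]-c).T)-.028,[.552,.179],loss='soft_l1',f_scale=.002).x)
f=lambda x:cv2.resize(x,(400,300),interpolation=cv2.INTER_CUBIC)
save(np.vstack([np.hstack([f(D['scene']['pixels'][120:270,370:570]),f(D['side']['pixels'][100:250,160:360])]),np.hstack([f(D['wrist']['pixels']),f(D['wrist']['pixels'][200:440,160:480])])]),'c2.png')
E
```

```text
scene 1198 c [0.55063705 0.17284337] r 0.0295737782576453 zmin 0.055016805292398434
[0.55239405 0.17299392]
side 733 c [0.55225299 0.16743803] r 0.02243858528899779 zmin 0.05608774845866125
[0.55217436 0.17391388]
```

View pics/c2.png

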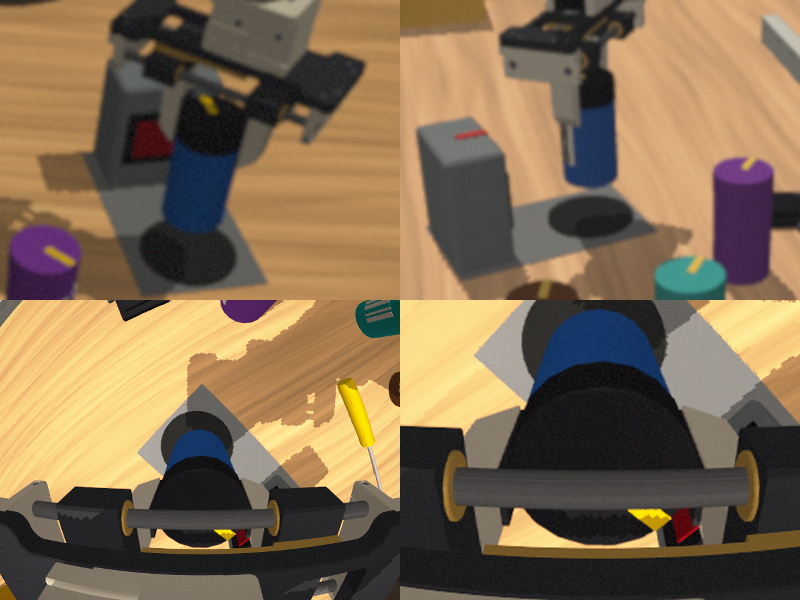

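The crops show the canister upright over the pad, stripe towards the window and red mark. It needs about 5 mm more in +y. Lowering next.

Request:
jog_arm --commands "1 0 0.018 0 0 0 0; 1 0 0 -0.05 0 0 0; 1 0 0 -0.05 0 0 0; 1 0 0 -0.04 0 0 0; 1 0 0 0 0 0 0"

```text
clock: 6.3
position: [0.547, 0.183, 0.0778]
ee_rot: [1.508, -2.753, -0.001]
force: [-0.4, -0.3, -3.2]
width: 0.609
```

Request:
jog_arm --commands "1 0 0 -0.005 0 0 0; 1 0 0 -0.005 0 0 0; 1 0 0 0 0 0 0; 1 0 0 0 0 0 0; 1 0 0 0 0 0 0"

```text
clock: 6.8
position: [0.5483, 0.1833, 0.0768]
ee_rot: [-1.508, 2.755, -0.0]
force: [1.1, 0.2, -3.1]
width: 0.612
```

Request:
jog_arm --commands "1 0 0 -0.004 0 0 0; 1 0 0 -0.004 0 0 0; 1 0 0 0 0 0 0; 1 0 0 0 0 0 0; 1 0 0 0 0 0 0"

```text
clock: 7.3
position: [0.5486, 0.1836, 0.0744]
ee_rot: [-1.508, 2.755, 0.0]
force: [0.2, 1.0, 3.4]
width: 0.607
```

Contact: the load has moved onto the pad. Releasing.

Request:
jog_arm --commands "0.1 0 0 0 0 0 0; -0.5 0 0 0 0 0 0; -1 0 0 0 0 0 0; -1 0 0 0 0 0 0; -1 0 0 0 0 0 0"

```text
clock: 7.8
position: [0.5479, 0.1829, 0.0738]
ee_rot: [1.508, -2.755, 0.0]
force: [0.3, 0.4, -0.2]
width: 0.909
```

Request:
jog_arm --commands "-1 0 0 0.03 0 0 0; -1 0 0 0.1 0 0 0; -1 0 0 0.12 0 0 0; -1 0 0 0.12 0 0 0; -1 0 0 0.12 0 0 0"

```text
clock: 8.3
position: [0.5479, 0.183, 0.2232]
ee_rot: [-1.508, 2.755, -0.0]
force: [0.7, -0.2, 0.1]
width: 1.0
```

Request:
jog_arm --commands "-1 0 -0.1 0 0 0 0; -1 0 -0.12 0 0 0 0; -1 0 -0.12 0 0 0 0; -1 0 -0.12 0 0 0 0; -1 0 0 0 0 0 0"

```text
clock: 8.8
position: [0.5481, 0.0387, 0.2219]
ee_rot: [1.498, -2.761, 0.004]
force: [0.5, -0.2, -0.3]
width: 1.001
```

```bash
python3 - <<'E'
from h import *
from scipy.optimize import least_squares
D={n:grab(n) for n in('scene','side','wrist')}
for n in('scene','side'):
    d=D[n];P=cloud(d);hsv=cv2.cvtColor(d['pixels'],cv2.COLOR_RGB2HSV).astype(int);X,Y,Z=[P[...,i] for i in range(3)]
    near=np.hypot(X-.552,Y-.179)<.06
    m=(hsv[...,0]>100)&(hsv[...,0]<125)&(hsv[...,1]>120)&near&(Z>.015); a=P[m]
    f=lambda a:least_squares(lambda c:np.hypot(*(a[:,:2]-c).T)-.028,[.552,.179],loss='soft_l1',f_scale=.002).x
    lo=a[a[:,2]<.05];hi=a[a[:,2]>.05]
    t=near&(Z>.108)&(Z<.122); y=t&(hsv[...,0]>17)&(hsv[...,0]<33)&(hsv[...,1]>120)&(hsv[...,2]>70)
    b=P[y][:,:2];w=np.linalg.svd(b-b.mean(0))[2][0] if len(b)>3 else [0,0]
    c=circ(P[t&(Z>.111)][:,:2]); 
    print(n,f(a),f(lo),f(hi),'top',c,'stripe',b.mean(0),np.arctan2(*(b.mean(0)-c[:2])[::-1]),np.arctan2(w[1],w[0]),len(b))
f=lambda x:cv2.resize(x,(400,300),interpolation=cv2.INTER_CUBIC)
save(np.vstack([np.hstack([f(D['scene']['pixels'][120:270,370:570]),f(D['side']['pixels'][100:250,160:360])]),np.hstack([f(D['wrist']['pixels']),f(D['side']['pixels'])])]),'c3.png')
E
```

```text
scene [0.5526737 0.180053 ] [0.55265768 0.18008415] [0.55268325 0.18002711] top [0.5534966  0.17880997 0.03044879] stripe [0.5388374  0.17798856] -3.0856170838362065 0.16394890132388926 63
side [0.55207153 0.18083387] [0.5520639  0.18068562] [0.55208881 0.18095433] top [0.55181003 0.17825697 0.02929728] stripe [0.53905094 0.18034217] 2.97959652704431 -2.65582175595926 51
```

View pics/c3.png

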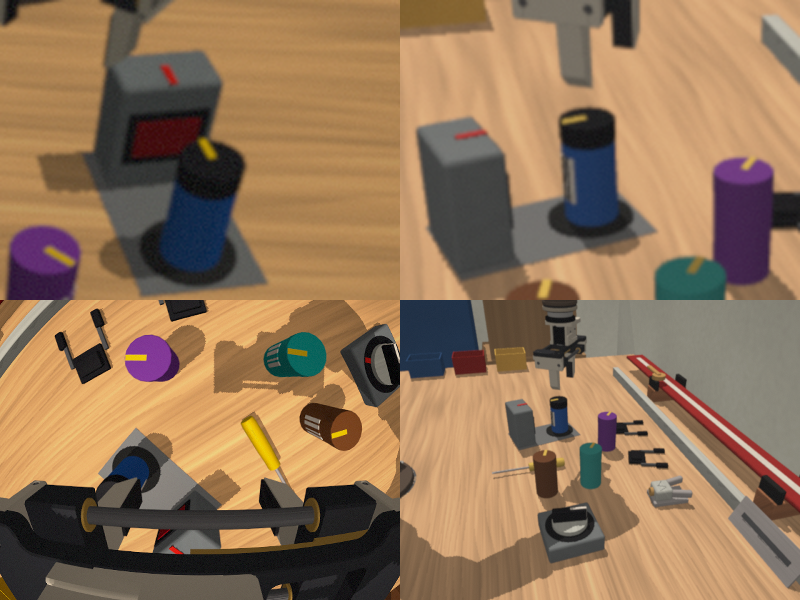

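Request:
jog_arm --commands "-1 -0.05 0.1 0.03 0 0 0; -1 -0.05 0.13 0.03 0 0 0; -1 -0.05 0.13 0 0 0 0; -1 -0.05 0.13 0 0 0 0; -1 0 0 0 0 0 0"

```text
clock: 9.45
position: [0.4848, 0.2005, 0.2394]
ee_rot: [-1.524, 2.746, 0.006]
force: [-0.1, -0.9, 0.3]
width: 0.998
```

```bash
python3 - <<'E'
from h import *
d=grab('wrist'); save(d['pixels'],'w2.png'); print(-d['R'].T@d['t'])
E
```

```text
[0.55296642 0.15718838 0.39753739]
```

View pics/w2.png

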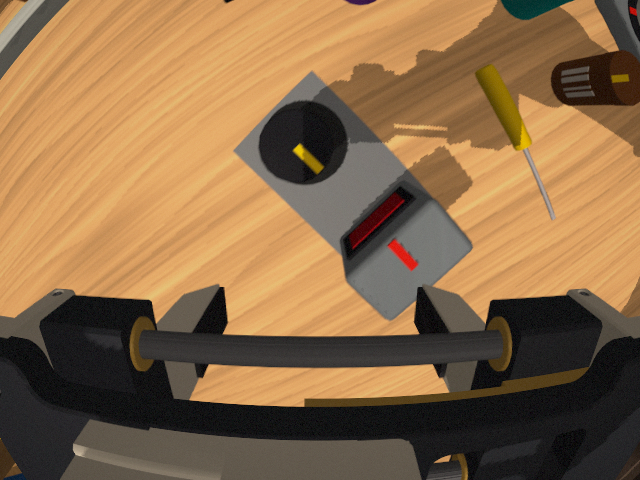

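The wrist view shows the stripe (297,147)–(321,172) nearly parallel to the block's red mark (391,241)–(414,268). I'll measure both.

```bash
python3 - <<'E'
from h import *
d=load('wrist');hsv=cv2.cvtColor(d['pixels'],cv2.COLOR_RGB2HSV).astype(int);H,S,V=[hsv[...,i] for i in range(3)]
v,u=np.mgrid[0:480,0:640]
def line(m,z):
    k,l,st,c=cv2.connectedComponentsWithStats(m.astype(np.uint8));i=1+st[1:,4].argmax();a=wplane(d,np.c_[u[l==i],v[l==i]],z)
    w=np.linalg.svd(a-a.mean(0))[2][0];r=cv2.minAreaRect((a*1000).astype(np.float32));return a.mean(0),np.arctan2(w[1],w[0]),r
print(line((abs(u-309)<22)&(abs(v-160)<22)&(H>20)&(H<33)&(S>120)&(V>100),.114))
print(line((abs(u-402)<22)&(abs(v-255)<22)&((H<6)|(H>174))&(S>150)&(V>140),.12))
print('plate',wplane(d,[[234,152],[343,254],[312,71],[410,178]],.002))
print(status.observe()['position'])
E
```

```text
(array([0.54173098, 0.1769566 ]), np.float64(-2.90150969227302), ((541.1861572265625, 176.90603637695312), (26.01324462890625, 8.074344635009766), 12.313993453979492))
(array([0.43748285, 0.15242821]), np.float64(-2.921349739134363), ((437.3462219238281, 152.36825561523438), (29.773460388183594, 8.026039123535156), 14.159355163574219))
plate [[0.58569357 0.24768843]
 [0.42538071 0.20813522]
 [0.61349428 0.13132856]
 [0.46122206 0.10112152]]
[0.4862209  0.19708995 0.23924078]
```

Pad placement is good: stripe and scanner axis agree within 0.03 rad. On to the dial.

Request:
jog_arm --commands "-1 0 -0.1 0 0 0 0.005; -1 0 -0.13 0 0 0 0.005; -1 0 -0.13 0 0 0 0.005; -1 0 -0.13 0 0 0 0.005; -1 0 -0.13 0 0 0 0.005"

```text
clock: 10.0
position: [0.4881, 0.0046, 0.2392]
ee_rot: [-1.722, 2.627, -0.0]
force: [0.4, 1.1, -0.7]
width: 1.0
```

Request:
jog_arm --commands "-1 -0.02 -0.13 0 0 0 0.005; -1 -0.02 -0.13 0 0 0 0.005; -1 -0.02 -0.13 0 0 0 0.005; -1 -0.02 -0.13 0 0 0 0.005; -1 -0.02 -0.13 0 0 0 0.005"

```text
clock: 10.5
position: [0.4578, -0.1905, 0.2393]
ee_rot: [-1.923, 2.484, -0.001]
force: [0.9, 0.1, 0.2]
width: 1.001
```

Request:
jog_arm --commands "-1 -0.04 -0.13 0 0 0 0.006; -1 -0.04 -0.13 0 0 0 0.006; -1 -0.04 -0.13 0 0 0 0.006; -1 0 -0.1 0 0 0 0; -1 0 0 0 0 0 0"

```text
clock: 11.0
position: [0.4206, -0.3407, 0.2392]
ee_rot: [2.05, -2.378, 0.003]
force: [-0.2, -0.2, 1.0]
width: 1.001
```

```bash
python3 - <<'E'
from h import *
d=grab('wrist'); save(d['pixels'],'w3.png'); s=status.observe();print(s['position'],s['ee_rot'])
E
```

```text
[ 0.42134638 -0.33800799  0.23897213] [ 2.05354476e+00 -2.37627331e+00  4.93450367e-04]
```

View pics/w3.png

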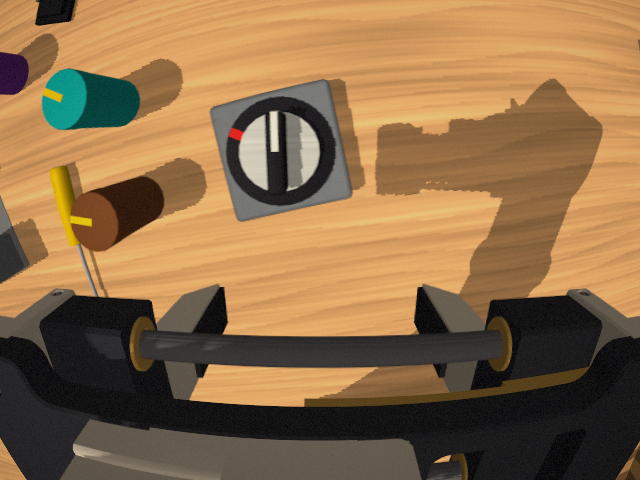

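The view shows the dial ring centred near (281,151), the white pointer at the top of the bar (275,115) and the red mark at (236,134).

```bash
cat > dial.py <<'E'
from h import *
d=load('wrist');p=d['pixels'];hsv=cv2.cvtColor(p,cv2.COLOR_RGB2HSV).astype(int);H,S,V=[hsv[...,i] for i in range(3)]
v,u=np.mgrid[0:480,0:640]
ring=((V<55)&(np.hypot(u-281,v-151)<62)).astype(np.uint8)
print('ring',ell(d,ring,.042))
c=np.array(ell(d,ring,.042)[:2])
rd=(np.hypot(u-236,v-134)<14)&((H<6)|(H>174))&(S>150)&(V>120)
r=wplane(d,np.c_[u[rd],v[rd]],.043).mean(0);print('red',r,np.hypot(*(r-c)),np.arctan2(*(r-c)[::-1]))
wt=(abs(u-275)<9)&(v>105)&(v<150)&(V>170)&(S<50)
k,l,st,cc=cv2.connectedComponentsWithStats(wt.astype(np.uint8));print(st,cc)
bar=((V<45)&(abs(u-277)<13)&(v>145)&(v<205)).astype(np.uint8)
print('bar px',cv2.minAreaRect(np.argwhere(bar)[:,::-1].astype(np.float32)))
a=wplane(d,[[274,113],[277,151],[279,190]],.082);print('bar',a,np.arctan2(*(a[0]-a[2])[::-1]))
E
python3 dial.py
```

```text
ring (np.float64(0.48795243486129203), np.float64(-0.315422468697219), np.float64(0.0470554235079869))
red [ 0.51242896 -0.27323964] 0.04876977971633397 1.045026524021731
[[     0      0    640    480 306933]
 [   270    111      8     39    267]] [[319.53990936 239.59491811]
 [273.62172285 130.38576779]]
bar px ((277.0, 175.0), (58.0, 24.0), 90.0)
bar [[ 0.52251097 -0.31740217]
 [ 0.49004168 -0.31477746]
 [ 0.45659495 -0.31091179]] -0.09814806204115417
```

Request:
jog_arm --commands "-1 0.08 0.025 0 0 0 0; -1 0.08 0.03 0 0 0 0.001; -1 0.062 0.022 0 0 0 0; -1 0 0 -0.12 0 0 0; -1 0 0 -0.13 0 0 0"

```text
clock: 11.55
position: [0.491, -0.3117, 0.1642]
ee_rot: [-2.068, 2.363, -0.005]
force: [-0.2, 0.5, -0.4]
width: 1.002
```

Request:
jog_arm --commands "-1 0 0 -0.13 0 0 0; -1 0 0 -0.08 0 0 0; -1 0 0 0 0 0 0; -1 0 0 0 0 0 0; -1 0 0 0 0 0 0"

```text
clock: 12.05
position: [0.49, -0.313, 0.1028]
ee_rot: [-2.066, 2.366, -0.004]
force: [0.2, -0.3, 0.4]
width: 0.994
```

Request:
jog_arm --commands "-1 -0.006 -0.006 -0.06 0 0 0; -1 0 0 -0.05 0 0 0; -1 0 0 -0.028 0 0 0; -1 0 0 0 0 0 0; 0 0 0 0 0 0 0" --force 15

```text
clock: 12.55
position: [0.4876, -0.3148, 0.0606]
ee_rot: [-2.066, 2.366, -0.002]
force: [-0.8, 0.4, 0.4]
width: 0.951
```

Request:
jog_arm --commands "1 0 0 0 0 0 0; 1 0 0 0 0 0 0; 1 0 0 0 0 0 0; 1 0 0 0 0 0 0; 1 0 0 0 0 0 0"

```text
clock: 13.05
position: [0.487, -0.3145, 0.0597]
ee_rot: [-2.066, 2.367, -0.0]
force: [-0.3, -0.0, 0.3]
width: 0.526
```

Request:
jog_arm --commands "1 0 0 0 0 0 0; 1 0 0 0 0 0 0; 1 0 0 0 0 0 0; 1 0 0 0 0 0 0; 1 0 0 0 0 0 0"

```text
clock: 13.55
position: [0.4872, -0.3126, 0.0595]
ee_rot: [-2.067, 2.364, 0.003]
force: [-0.2, 5.0, 2.9]
width: 0.172
```

Request:
jog_arm --commands "1 0 0 0 0 0 0.01; 1 0 0 0 0 0 0.018; 1 0 0 0 0 0 0.018; 1 0 0 0 0 0 0.018; 1 0 0 0 0 0 0.018"

```text
clock: 14.05
position: [0.4873, -0.3129, 0.0596]
ee_rot: [-2.605, 1.754, 0.002]
force: [0.6, 4.6, 2.0]
width: 0.171
```

Request:
jog_arm --commands "1 0 0 0 0 0 0.018; 1 0 0 0 0 0 0.018; 1 0 0 0 0 0 0.018; 1 0 0 0 0 0 0.018; 1 0 0 0 0 0 0.018"

```text
clock: 14.55
position: [0.4874, -0.313, 0.0596]
ee_rot: [-2.99, 0.958, 0.0]
force: [1.1, 4.1, 0.4]
width: 0.177
```

Request:
jog_arm --commands "1 0 0 0 0 0 0.01; 1 0 0 0 0 0 0.006; 1 0 0 0 0 0 0; 1 0 0 0 0 0 0; 1 0 0 0 0 0 0"

```text
clock: 15.05
position: [0.4874, -0.3131, 0.0596]
ee_rot: [-3.033, 0.814, 0.0]
force: [1.6, 4.8, 0.7]
width: 0.177
```

Request:
jog_arm --commands "0.3 0 0 0 0 0 0; -0.3 0 0 0 0 0 0; -1 0 0 0 0 0 0; -1 0 0 0 0 0 0; -1 0 0 0 0 0 0"

```text
clock: 15.55
position: [0.4869, -0.3147, 0.0596]
ee_rot: [3.034, -0.816, 0.0]
force: [0.0, 0.2, -0.1]
width: 0.559
```

Request:
jog_arm --commands "-1 0 0 0.03 0 0 0; -1 0 0 0.1 0 0 0; -1 0 0 0.13 0 0 0; -1 0 0 0.13 0 0 0; -1 0 0 0.13 0 0 0"

```text
clock: 16.05
position: [0.4867, -0.3144, 0.218]
ee_rot: [3.034, -0.815, 0.001]
force: [0.5, -1.6, 0.6]
width: 0.98
```

Request:
jog_arm --commands "-1 -0.06 -0.1 0.05 0 0 0; -1 -0.06 -0.1 0 0 0 0; -1 0 0 0 0 0 0; -1 0 0 0 0 0 0; -1 0 0 0 0 0 0"

```text
clock: 16.55
position: [0.4514, -0.3735, 0.2308]
ee_rot: [-3.034, 0.814, -0.0]
force: [-0.8, 0.8, 0.6]
width: 0.998
```

```bash
python3 - <<'E'
from h import *
D={n:grab(n) for n in('scene','side','wrist')}
f=lambda x:cv2.resize(x,(400,300),interpolation=cv2.INTER_CUBIC)
save(np.vstack([np.hstack([f(D['scene']['pixels']),f(D['side']['pixels'])]),np.hstack([f(D['scene']['pixels'][160:235,160:260]),f(D['wrist']['pixels'])])]),'c4.png')
s=status.observe();print(s['position'],s['force'],s['width'],s['clock'])
E
```

```text
[ 0.45161045 -0.37337687  0.23057715] [ 0.02069671 -0.14843453  0.72503866] 0.9970142072707758 16.7
```

View pics/c4.png

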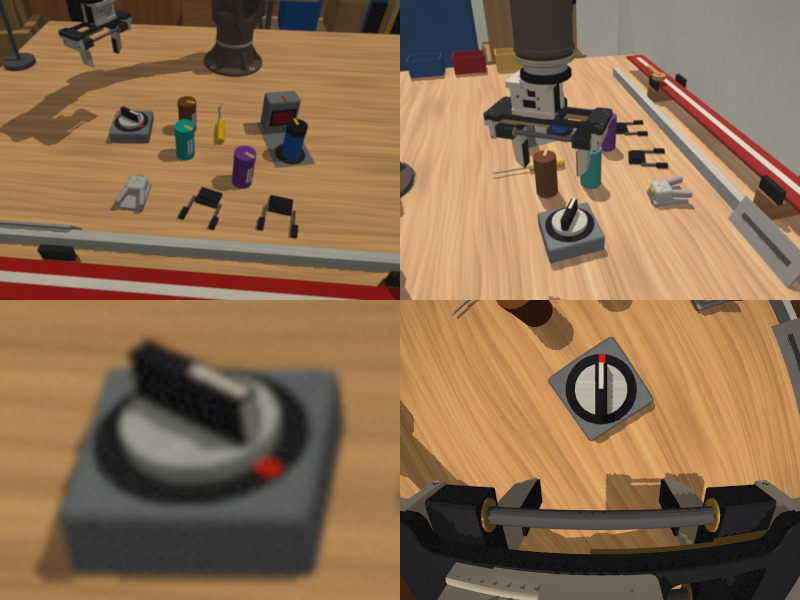

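The pointer lines up with the red mark, the canister still stands on the pad, the bystanders look unmoved, and the arm is clear. Handing in.

```bash
python3 -c "
from cell import arm; print(arm.sign_off())"
```

```text
the job is handed in; nothing more can be done
None
```

I stood the blue canister with the black lid on the scanner pad with its barcode facing the window. I then turned the dial about 1.18 rad anticlockwise to the red mark and signed off at about 17 s.

- **Canister:** it stands upright within about 2 mm of the pad centre. From the wrist camera its stripe is within about 0.03 rad of the scanner axis. Rougher stripe estimates from the scene and side cameras differed by up to about 0.3 rad. I trusted the wrist view because it was closer.
- **Dial:** I let go with the bar at 1.046 rad by the jaw angle, against 1.05 rad measured for the mark. The last wrist picture shows the white pointer in line with the red mark. I did not re-measure the angle after release.
- **Rest of the bench:** in the last pictures the bystanders looked unmoved, by eye only. The arm was clear of everything and the force reading was under 1 N.

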